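# Stop the stirrer and change over the sample jars

## Task

The blue-lidded jar on the magnetic stirrer is done and the red-lidded one in the sample tray is next. First turn the stirrer's sunken speed knob all the way back to off, then swap the two jars: the red-lidded jar has to stand centred on the stirrer plate, inside the printed ring, and the blue-lidded jar in the tray cell that the red one leaves. Set both jars down upright and gently, do not drop them, and leave the other jars and the things on the bench where they are; the speed knob stays off.

Things in the scene. Friction and masses are not known exactly. Their poses are not given: they have to be found in the camera images.
- jar_blue: closed straight-sided amber glass sample jar, 58 mm in diameter and 56 mm tall to the lid, with a blue screw lid 60 mm in diameter and 20 mm tall on top (76 mm tall overall), about 0.2 kg; origin at the centre of its underside, z up through the lid. It starts on the stirrer plate
- jar_red: closed straight-sided amber glass sample jar, 58 mm in diameter and 56 mm tall to the lid, with a red screw lid 60 mm in diameter and 20 mm tall on top (76 mm tall overall), about 0.2 kg; origin at the centre of its underside, z up through the lid. It starts in one of the four tray cells, not always the same one
- jar_green: closed straight-sided amber glass sample jar, 58 mm in diameter and 56 mm tall to the lid, with a green screw lid 60 mm in diameter and 20 mm tall on top (76 mm tall overall), about 0.2 kg; origin at the centre of its underside, z up through the lid. A bystander in a tray cell
- jar_yellow: closed straight-sided amber glass sample jar, 58 mm in diameter and 56 mm tall to the lid, with a yellow screw lid 60 mm in diameter and 20 mm tall on top (76 mm tall overall), about 0.2 kg; origin at the centre of its underside, z up through the lid. A bystander in a tray cell
- jar_black: closed straight-sided amber glass sample jar, 58 mm in diameter and 56 mm tall to the lid, with a black screw lid 60 mm in diameter and 20 mm tall on top (76 mm tall overall), about 0.2 kg; origin at the centre of its underside, z up through the lid. A bystander in a tray cell
- stirrer: magnetic stirrer fixed on the bench, blue housing on a black base, 290 mm long (x) by 160 mm wide (y); origin at the centre of its footprint on the bench. Its own -x end, towards the robot, is a level control deck whose top is 64 mm above the bench; the round white plate is at the +x end. It may stand to the robot's left or right, and somewhat turned
- plate_center (a point): centre of the top face of the stirrer's round white plate (135 mm in diameter, its top 78 mm above the bench, 60 mm from the stirrer's origin along +x). A thin grey ring, 68 mm inside diameter, is printed round it: the standing place of a jar
- speed (a joint): turn of the speed knob in rad: 0 = off, against its stop, pointer at the round white dot of the scale; it grows clockwise seen from above (faster), up to 5.24. It starts between about 0.7 and 1.3. Light friction of about 0.03 Nm; it stays where it is left
- speed_grip (a point): centre of the top of the speed knob's grip, on its upright axis, level with the deck, 85 mm from the stirrer's origin along -x. The grip is a grey bar 34 mm long, 12 mm wide, 17 mm tall, white pointer line on top; x runs along the bar to the pointer end and turns with it. A disc 32 mm wide lies 16 mm below. The round well is 70 mm wide, 22 mm deep: go in with the fingers only part open
- tray: white sample tray fixed on the bench, 200 x 200 mm, walls and cross dividers 4 mm thick and 22 mm high, four cells with a jar in each at the start; origin at the centre of its underside
- cell0 (a point): point at the middle of the floor of one of the tray's four cells (near left seen from the robot with the tray square); a jar standing there has its origin at this height. The cell is 94 mm square inside
- cell1 (a point): point at the middle of the floor of one of the tray's four cells (near right seen from the robot with the tray square); a jar standing there has its origin at this height. The cell is 94 mm square inside
- cell2 (a point): point at the middle of the floor of one of the tray's four cells (far left seen from the robot with the tray square); a jar standing there has its origin at this height. The cell is 94 mm square inside
- cell3 (a point): point at the middle of the floor of one of the tray's four cells (far right seen from the robot with the tray square); a jar standing there has its origin at this height. The cell is 94 mm square inside
- mat: dark rubber mat, 100 x 100 x 3 mm, lying clear on the bench between the stirrer and the tray: room to set a jar down for a moment; origin at the centre of its underside, a jar standing on it has its origin 3 mm higher
- beaker: glass beaker 72 mm in diameter, 95 mm tall, behind; bystander, origin at its underside
- scraper: silicone scraper lying on the bench just beyond the mat, white handle and lime-green blade, 170 x 36 x 9 mm; bystander, origin at the centre of its underside, x along it to the blade
- timer: small white timer 50 x 62 x 18 mm lying on the bench between the mat and the robot; bystander, origin at the centre of its underside
Things that resemble listed ones, but are neither listed nor needed, are in the scene too. What is shaped like the jar_blue but purple is not meant.

How it is judged:
By the outcome, as a careful person would: the job done as asked, in the order asked, and still so for the second after the job is handed in, with the robot touching nothing.
It also fails if it takes over 72 s, if anything falls off the work surface, if the arm or the gripper's body presses on something with over 40 N, if the wrist force passes 120 N, or if a joint passes its speed limit or range.

## Robot

A 6-joint arm with a two-finger parallel gripper is mounted at the origin on the work surface. World frame = base frame: x ahead of the robot, y to its left, z up, the work surface at z = 0. Lengths are in m, angles in rad, forces in N, time in s.
With the tool pointing down it reaches from about 0.35 to 1 m from the base axis. Payload 7.1 kg.
Tool frame: the origin (TCP) lies between the finger pads; the fingertips stand 22 mm ahead of it and the grasp point (between the pads) lies 3 mm ahead of it; z points along the fingers, y is the line along which they close (so a half turn about z gives the same grasp; the last joint's range is limited). The gripper opens to 85 mm and grips with 20 to 120 N. Pads are 22 mm wide; open, the fingers measure 114 mm over their backs; the gripper's body (76 mm by 85 mm) begins 54 mm behind the grasp point. The pads swing forward as they close: fully open they stand 13 mm farther back than shut.
Start: joints at [-1.313, 0.423, 1.63, -0, 1.089, -0.019], TCP at [0.171, -0.601, 0.253] pointing down, gripper open.
Joint ranges: [-3, 3], [-0.9, 2.11], [0.09, 2.58], [-1.31, 4.45], [0.11, 2.69], [-2.54, 2.54]. Speed limits (rad/s): [2.39, 2.39, 3.01, 3.14, 3.14, 3.14].

## Interface

Orientations are given as a rotation vector (axis times angle).
In Python, from rig import manip gives the robot as it stands. The module is installed in compiled form; this text tells all that it offers. Calls block until the motion is done:
- manip.move_to(position, orientation): joint-space move of the TCP to a pose.
- manip.servo_line(position, orientation=None, rate=0.15): straight line of the TCP; orientation=None keeps the orientation; rate is the mean speed in m/s.
- manip.set_joints(angles): joint-space move.
- manip.command_gripper(opening, f_grip=None): finger opening in m; f_grip is the grip in N (None keeps the last); returns when the fingers have stopped.
- manip.hold(seconds).
- manip.solve_ik(position, orientation): joint angles nearest the present ones, or None.
- manip.camera(name): name is "side" or "top"; returns a dict with "image" (400x640x3 uint8, red, green, blue), "fx", "fy", "cx", "cy" (pixels), "cam_to_world" (4x4, takes a point from camera to world coordinates). Camera axes: x right, y down, z forward; pixel columns grow to the right and rows downward; lengths in m; the calibration is good to about 2 mm. A picture is of the moment at which its call begins. There is no depth.
A pose or a line that the arm cannot do raises manip.IKError and nothing moves.
- manip.sign_off(): hands the job in; it is judged then, once.
Readings, each from a call of its own:
- manip.get_time(): time.
- manip.get_joint_positions(): joint angles.
- manip.get_joint_vel(): joint speeds.
- manip.get_tau(): joint torques, N m.
- manip.get_position(): TCP position.
- manip.get_ee_rot(): TCP orientation.
- manip.get_contact_force(): force on the tool from outside, world axes, zero at the start.
- manip.get_torque(): the same for the moment, N m.
- manip.get_width(): finger opening in m.
- manip.get_grip_force(): force on a finger pad.
Only numpy, scipy, OpenCV 4.12 (cv2) and the standard library are available. Lean on these libraries where they do the work, as an engineer would, in place of code of your own. Each camera call takes 0.05 s, during which the arm holds its last target. There are 200 camera calls.

## Working session

There is one attempt and no reset: what is moved stays moved. The work goes in short steps, each a Python script; the robot and the scene stay as the last script left them, time stands still between calls to the robot, and variables do not carry over. Pictures are saved under pics/ and viewed, at most 10 in all, crops included, and the job is handed in when it is done.

```bash
mkdir -p pics; python3 - <<'E'
from rig import manip
import cv2,numpy as np,pickle
d={}
for n in("top","side"):
    c=manip.camera(n);d[n]=c
    cv2.imwrite(f"pics/{n}0.png",c["image"][:,:,::-1])
    print(n,c["fx"],c["fy"],c["cx"],c["cy"]);print(np.round(c["cam_to_world"],4).tolist())
pickle.dump(d,open("cam0.pkl","wb"))
print(manip.get_time(),manip.get_ee_rot(),manip.get_width())
E
```

```text
top 433.2887581819534 433.2887581819534 312.68870585306087 197.72440454924154
[[-0.0008, -0.9928, 0.1195, 0.4388], [-1.0, -0.0003, -0.0096, 0.0439], [0.0096, -0.1195, -0.9928, 1.1688], [0.0, 0.0, 0.0, 1.0]]
side 366.25134771973603 366.25134771973603 321.2731869555939 202.19336428865222
[[-0.9642, -0.153, 0.2167, 0.3788], [-0.2642, 0.4802, -0.8364, 0.8081], [0.0239, -0.8637, -0.5034, 0.5372], [0.0, 0.0, 0.0, 1.0]]
0.1 [-3.11015803e+00 -4.33183248e-01  3.15102342e-04] 0.08549624879466755
```

View pics/top0.png

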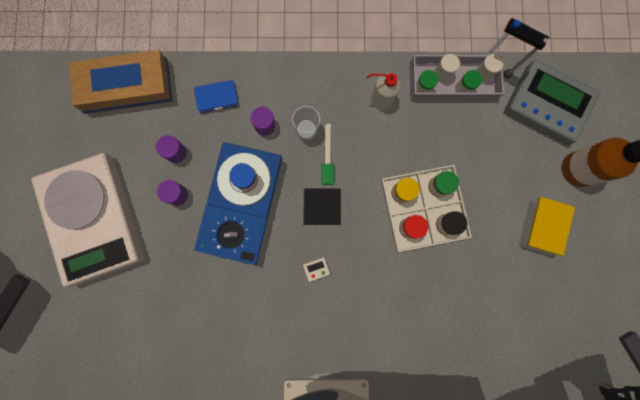

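View pics/side0.png

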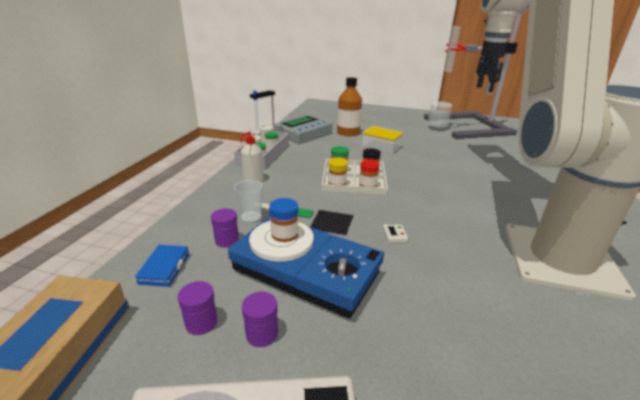

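The blue-lidded jar is on the plate at top (242,177). The purple look-alikes are at (262,120), (170,150) and (171,192). The red jar is in the near-left tray cell at (416,227), and the knob is at (231,235). Next I'll enlarge to confirm.

```bash
python3 - <<'E'
import cv2,pickle,numpy as np
d=pickle.load(open("cam0.pkl","rb"));i=d["top"]["image"][:,:,::-1]
a=cv2.resize(i[137:272,190:290],None,fx=4,fy=4,interpolation=cv2.INTER_CUBIC)
b=cv2.resize(i[137:272,378:478],None,fx=4,fy=4,interpolation=cv2.INTER_CUBIC)
cv2.imwrite("pics/crop0.png",np.hstack([a,b]))
k=cv2.resize(i[213:257,207:255],None,fx=12,fy=12,interpolation=cv2.INTER_CUBIC)
cv2.imwrite("pics/knob0.png",k)
E
```

```text
(no output)
```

View pics/crop0.png

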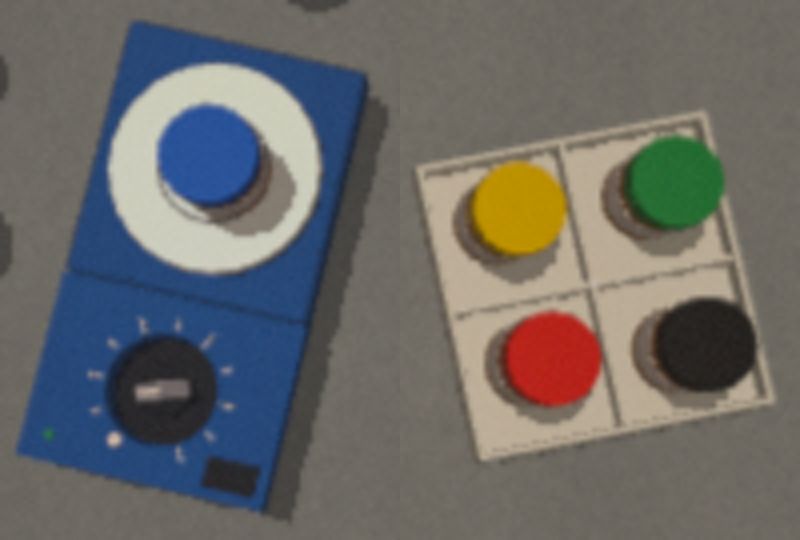

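View pics/knob0.png

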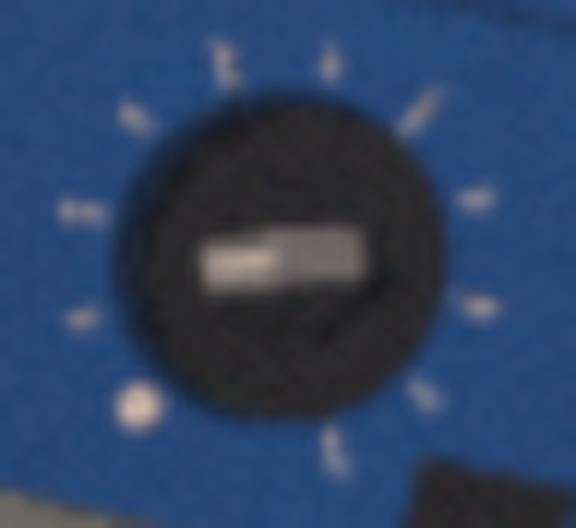

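The crop confirms three things. The blue lid is on the white plate at about (242,176), and the red lid is in the near-left cell at about (416,227). The knob pointer's white half points image-left, about 0.75 rad clockwise of the white dot at (218.5,246.5). Next: positions.

```bash
cat > vis.py <<'E'
import cv2,numpy as np
from scipy.optimize import least_squares
def proj(c,P):
    T=np.linalg.inv(c["cam_to_world"]);p=np.atleast_2d(P)@T[:3,:3].T+T[:3,3]
    return np.c_[c["fx"]*p[:,0]/p[:,2]+c["cx"],c["fy"]*p[:,1]/p[:,2]+c["cy"]]
def unproj(c,uv,z):
    uv=np.atleast_2d(uv);M=c["cam_to_world"]
    r=np.c_[(uv[:,0]-c["cx"])/c["fx"],(uv[:,1]-c["cy"])/c["fy"],np.ones(len(uv))]@M[:3,:3].T
    return M[:3,3]+r*((z-M[2,3])/r[:,2])[:,None]
def centroid(h):
    m=cv2.moments(h.astype(np.float32));return np.array([m["m10"],m["m01"]])/m["m00"],m["m00"]
def blob(c,mask,near):
    n,l,s,ce=cv2.connectedComponentsWithStats(mask.astype(np.uint8))
    k=[i for i in range(1,n) if s[i,4]>60]
    i=min(k,key=lambda i:np.hypot(*(ce[i]-near)))
    pts=np.argwhere(l==i)[:,::-1]
    sq=np.concatenate([pts+o for o in ([-.5,-.5],[.5,-.5],[.5,.5],[-.5,.5])]).astype(np.float32)
    return centroid(cv2.convexHull(sq))
def cylfit(c,mask,near,z0,z1,r):
    m,a=blob(c,mask,near);t=np.linspace(0,2*np.pi,60)
    def f(p,full=False):
        pts=np.concatenate([np.c_[p[0]+r*np.cos(t),p[1]+r*np.sin(t),t*0+z] for z in(z0,z1)])
        ce,ar=centroid(cv2.convexHull(proj(c,pts).astype(np.float32)))
        return (ce,ar) if full else ce-m
    p=least_squares(f,unproj(c,near,z1)[0,:2],diff_step=1e-3).x
    return p,a/f(p,True)[1]
def hsv(c): return [x.astype(int) for x in cv2.split(cv2.cvtColor(c["image"],cv2.COLOR_RGB2HSV))]
def red(c): h,s,v=hsv(c);return ((h<6)|(h>174))&(s>170)&(v>90)
def blue(c): h,s,v=hsv(c);return (h>100)&(h<118)&(s>170)&(v>100)
E
python3 - <<'E'
from vis import *;import pickle
d=pickle.load(open("cam0.pkl","rb"));t,s=d["top"],d["side"]
print("blue",cylfit(t,blue(t),(242,176),.134,.154,.03),cylfit(s,blue(s),(284,208),.134,.154,.03))
print("red",cylfit(t,red(t),(416,227),.06,.08,.03),cylfit(s,red(s),(370,167),.06,.08,.03))
for n,c,nr in(("t",t,(243,179)),("s",s,(281,240))):
    h,sa,v=hsv(c);print("plate",n,cylfit(c,(sa<60)&(v>150),nr,.072,.078,.0675))
L=lambda a:np.array([[190+(x+.5)/4-.5,137+(y+.5)/4-.5] for x,y in a])
R=lambda a:L(a)+[88,0]
st=unproj(t,L([(17,453),(265,512),(367,75),(135,22)]),.064);print("stirrer corners",st[:,:2].round(4).tolist(),st.mean(0))
print("yaw",[np.arctan2(*(v[:2][::-1])) for v in(st[3]-st[0],st[2]-st[1])],[np.hypot(*v[:2]) for v in(st[3]-st[0],st[2]-st[1],st[1]-st[0])])
tr=unproj(t,R([(17,167),(306,112),(375,404),(81,460)]),.022);print("tray",tr[:,:2].round(4).tolist(),tr.mean(0))
K=lambda x,y:[207+(x+.5)/12-.5,213+(y+.5)/12-.5]
k=unproj(t,[K(203,268),K(365,253),K(280,255),K(138,407),K(283,260)],.064);print("knob",k[:,:2].round(4).tolist())
a=lambda v:np.arctan2(v[1],v[0])
print("ptr ang",a(k[0]-k[1]),"dot",a(k[3]-k[4]),"cells",[(w[:2]).round(4).tolist() for w in (tr+tr.mean(0)*1.0)/2])
print("mat",unproj(t,(322,206.5),.003))
E
```

```text
blue (array([0.61559212, 0.20307324]), 0.8339880007317684) (array([0.61598348, 0.20266353]), 0.8240761189286334)
red (array([ 0.49789653, -0.22735919]), 0.9411539124193602) (array([ 0.49781006, -0.23333892]), 0.9653284892536866)
plate t (array([0.62003826, 0.21085072]), 0.9989102322440068)
plate s (array([0.61954875, 0.21432416]), 1.088932604804711)
stirrer corners [[0.439, 0.3334], [0.402, 0.1765], [0.6825, 0.1145], [0.7174, 0.2657]] [0.56021424 0.22250631 0.064     ]
yaw [np.float64(-0.2386283658562363), np.float64(-0.21751309872165822)] [np.float64(0.28657305831133056), np.float64(0.28726772883565105), np.float64(0.16122382090493803)]
tray [[0.6289, 0.1153], [0.6666, -0.0788], [0.4707, -0.122], [0.4342, 0.0719]] [ 0.55011194 -0.00341151  0.022     ]
knob [[0.4767, 0.2597], [0.4799, 0.2256], [0.4794, 0.2435], [0.4475, 0.2727], [0.4784, 0.2429]]
ptr ang 1.662713322001603 dot 2.3734456058234286 cells [[0.5895, 0.056], [0.6084, -0.0411], [0.5104, -0.0627], [0.4922, 0.0342]]
mat [[0.55516071 0.0075007  0.003     ]]
```

```bash
python3 - <<'E'
from vis import *;import pickle
d=pickle.load(open("cam0.pkl","rb"));t,s=d["top"],d["side"]
for v0 in(35,60):
  for s0 in (110,140):
    def B(c): h,S,v=hsv(c);return (h>98)&(h<122)&(S>s0)&(v>v0)
    def Rd(c): h,S,v=hsv(c);return ((h<5)|(h>174))&(S>s0+40)&(v>v0)
    f=lambda r:(r[0].round(4).tolist(),round(r[1],3))
    print(v0,s0,"B",f(cylfit(t,B(t),(242,176),.134,.154,.03)),f(cylfit(s,B(s),(284,208),.134,.154,.03)),
     "R",f(cylfit(t,Rd(t),(416,227),.059,.079,.03)),f(cylfit(s,Rd(s),(370,167),.059,.079,.03)))
R=lambda a:np.array([[378+(x+.5)/4-.5,137+(y+.5)/4-.5] for x,y in a])
tr=unproj(t,R([(17,167),(306,112),(375,404),(81,460)]),.022);m=tr.mean(0);print("tray",m,[np.hypot(*(tr[i]-tr[i-1])[:2]).round(4) for i in range(4)])
print("cells FL,FR,NR,NL",((tr-m)*.49+m)[:,:2].round(4).tolist())
print("yaw",np.arctan2(*(tr[0]-tr[3])[:2][::-1]),np.arctan2(*(tr[1]-tr[2])[:2][::-1]))
from vis import proj
cv2.imwrite("pics/side_crop.png",np.hstack([cv2.resize(s["image"][185:285,225:325,::-1],None,fx=4,fy=4,interpolation=2),cv2.resize(s["image"][130:230,310:410,::-1],None,fx=4,fy=4,interpolation=2)]))
E
```

```text
35 110 B ([0.6153, 0.203], 0.938) ([0.6165, 0.2027], 0.945) R ([0.4977, -0.2277], 0.977) ([0.4989, -0.2382], 0.964)
35 140 B ([0.6153, 0.2031], 0.911) ([0.6163, 0.202], 0.877) R ([0.4976, -0.2276], 0.925) ([0.4992, -0.2372], 0.899)
60 110 B ([0.6153, 0.203], 0.938) ([0.6165, 0.2027], 0.945) R ([0.4977, -0.2277], 0.977) ([0.4989, -0.2381], 0.961)
60 140 B ([0.6153, 0.2031], 0.911) ([0.6163, 0.202], 0.877) R ([0.4976, -0.2276], 0.925) ([0.4992, -0.2372], 0.899)
tray [ 0.55013795 -0.2700434   0.022     ] [np.float64(0.1989), np.float64(0.1997), np.float64(0.2), np.float64(0.1991)]
cells FL,FR,NR,NL [[0.5889, -0.2127], [0.6073, -0.3087], [0.5111, -0.3273], [0.4932, -0.2314]]
yaw 0.19366663814210347 0.1909214500579435
```

View pics/side_crop.png

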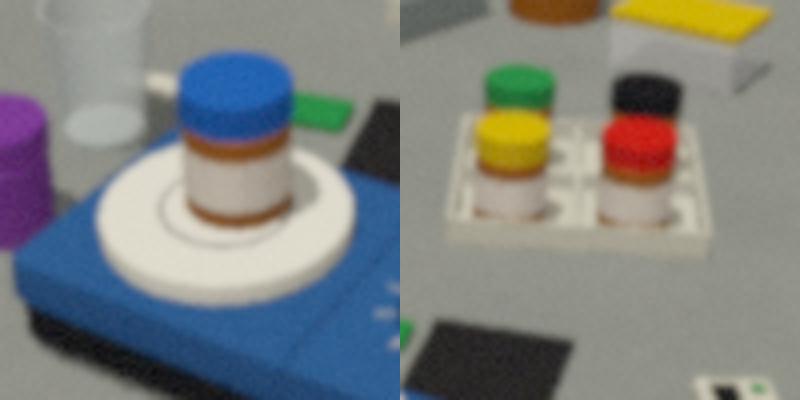

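The side crop agrees: the blue jar stands off-centre on the plate, and the red jar is in the near-left cell. I'll do the knob first.

```bash
cat > arm.py <<'E'
from rig import manip
import numpy as np
from scipy.spatial.transform import Rotation as Ro
def ori(phi):
    c,s=np.cos(phi),np.sin(phi)
    return Ro.from_matrix(np.array([[-s,c,0],[c,s,0],[0,0,-1.]])).as_rotvec()
def best(p,phi):
    "of the two equal grasps the one with the smaller wrist turn"
    o=[ori(phi),ori(phi+np.pi)]
    return min(o,key=lambda r:abs(q[5]) if (q:=manip.solve_ik(p,r)) is not None else 9)
def st(s=""):
    print(s,"t",round(manip.get_time(),2),"p",np.round(manip.get_position(),4),"F",np.round(manip.get_contact_force(),1),"Tz",round(manip.get_torque()[2],2),"w",round(manip.get_width(),4),"g",round(manip.get_grip_force(),1))
def lower(zmax_drop,step=.001,thr=4):
    "down in small steps until the held thing is carried by what is under it"
    f0=manip.get_contact_force()[2];p=manip.get_position()
    for i in range(int(zmax_drop/step)):
        p=p-[0,0,step];manip.servo_line(p,rate=.02)
        if manip.get_contact_force()[2]-f0>thr: break
    return manip.get_contact_force()[2]-f0
E
python3 - <<'E'
from arm import *
k=np.array([.4785,.243]);phi=1.66+np.pi/2
manip.command_gripper(.030,30)
P=np.r_[k,.16];o=best(P,phi);manip.move_to(P,o);st("above")
q=manip.get_joint_positions();print(np.round(q,3))
phi0=phi if np.allclose(o,ori(phi)) else phi+np.pi
q2=manip.solve_ik(P,ori(phi0+.4));print("dq",np.round(q2-q,3))
manip.servo_line(np.r_[k,.095],rate=.1);manip.servo_line(np.r_[k,.074],rate=.04);st("in")
manip.command_gripper(0.0,30);st("gripped")
E
```

```text
above t 3.83 p [0.4789 0.2425 0.1601] F [-0.4 -0.2 -0.3] Tz 0.04 w 0.0302 g 0.0
[ 0.447  0.427  1.89  -0.     0.825  0.358]
dq [ 0.001  0.     0.     0.    -0.    -0.4  ]
in t 5.31 p [0.4785 0.243  0.0738] F [-0.1 -0.2  0.2] Tz -0.01 w 0.03 g 0.0
gripped t 5.6 p [0.4788 0.2431 0.0743] F [ 0.5 -0.5  0.9] Tz 0.03 w 0.0105 g 33.0
```

```bash
python3 - <<'E'
from arm import *
q=manip.get_joint_positions().copy();q0=q[5];print(q0)
q[5]=q0-.55;manip.set_joints(q);st()
for d in np.arange(.6,1.0,.05):
    q[5]=q0-d;manip.set_joints(q);tz=manip.get_torque()[2];print(round(d,2),round(tz,3))
    if abs(tz)>.35: break
st()
manip.command_gripper(.030);st("open")
manip.servo_line(manip.get_position()+[0,0,.12],rate=.15);st()
m=manip.get_position();manip.move_to([.45,.02,.3],ori(0) if False else manip.get_ee_rot())
from vis import *
c=manip.camera("top");cv2.imwrite("pics/knob1.png",cv2.resize(c["image"][205:265,195:265,::-1],None,fx=8,fy=8,interpolation=2));st()
E
```

```text
0.3584747442511861
 t 6.19 p [0.4793 0.2432 0.0743] F [ 3.  -0.4 -2.6] Tz 0.05 w 0.0112 g 32.5
0.6 -0.007
0.65 0.099
0.7 -0.011
0.75 -0.385
 t 7.19 p [0.4794 0.2433 0.0744] F [ 5.7  0.9 -6.4] Tz -0.38 w 0.0116 g 32.3
open t 7.52 p [0.4782 0.2429 0.0743] F [-0.2 -0.2 -1.3] Tz -0.02 w 0.0302 g 0.0
 t 8.47 p [0.4777 0.2426 0.1936] F [-0.1 -0.7 -0.4] Tz 0.0 w 0.03 g 0.0
 t 9.49 p [0.45   0.0208 0.2992] F [ 0.  -0.4  1. ] Tz -0.02 w 0.0301 g 0.0
```

View pics/knob1.png

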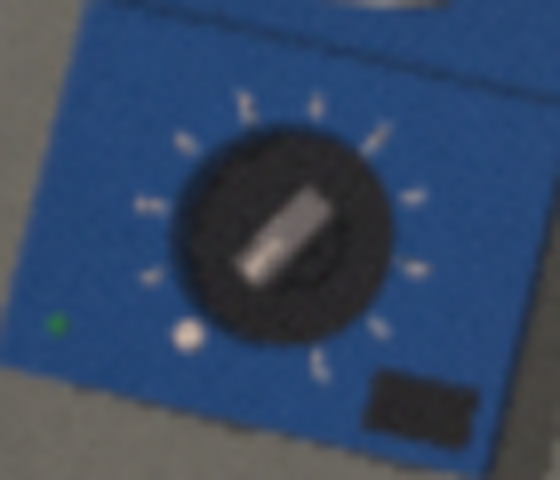

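The knob pointer is on the white dot and against its stop. Next, the blue jar goes to the mat.

```bash
cat >> arm.py <<'E'
H=.25
def rad(p): return np.pi/2+np.arctan2(p[1],p[0])
def pick(xy,base,phi):
    P=np.r_[xy,H];o=best(P,phi);manip.command_gripper(.085,40);manip.move_to(P,o)
    manip.servo_line(np.r_[xy,base+.064+.02],rate=.2);manip.servo_line(np.r_[xy,base+.064],rate=.05)
    f=manip.get_contact_force();manip.command_gripper(0.0,40);st(f"grip (before {np.round(f,1)})")
    manip.servo_line(np.r_[xy,base+.084],rate=.06);manip.servo_line(np.r_[xy,H],rate=.2);st("lifted")
def place(xy,base,phi):
    P=np.r_[xy,H];manip.move_to(P,best(P,phi));manip.servo_line(np.r_[xy,base+.064+.012],rate=.15)
    manip.servo_line(np.r_[xy,base+.064+.004],rate=.03);f=lower(.010);st(f"down dF {f:.1f}")
    z=manip.get_position();manip.command_gripper(.075);st("open")
    manip.command_gripper(.085);manip.servo_line(np.r_[xy,z[2]+.03],rate=.06);manip.servo_line(np.r_[xy,H],rate=.2);st("up")
E
python3 - <<'E'
from arm import *
b=np.array([.6155,.203]);m=np.array([.555,.0075])
pick(b,.078,rad(b));place(m,.003,rad(m))
E
```

```text
grip (before [ 0.6 -0.9  0.2]) t 13.62 p [0.6158 0.2031 0.1426] F [-0.8 -0.1  4.7] Tz -0.02 w 0.0587 g 43.0
lifted t 14.7 p [0.6148 0.2028 0.249 ] F [ 0.  -0.4 -4.5] Tz 0.02 w 0.0587 g 43.7
down dF 7.9 t 18.24 p [0.5551 0.0075 0.0676] F [-3.1  0.6  5.3] Tz -0.02 w 0.059 g 44.3
open t 18.55 p [0.555  0.0074 0.0669] F [ 0.8 -0.7 -0.6] Tz 0.02 w 0.0752 g 0.0
up t 20.39 p [0.5542 0.0075 0.2488] F [-0.4 -0.9 -0.8] Tz -0.04 w 0.0852 g 0.0
```

```bash
python3 - <<'E'
from arm import *
from vis import *
r=np.array([.4977,-.2277])
P=np.r_[r,H];manip.move_to(P,best(P,.19+np.pi/4))
t=manip.camera("top");s=manip.camera("side")
for n,c,nr in(("t",t,(243,179)),("s",s,(281,240))):
    h,sa,v=hsv(c);print("plate",n,cylfit(c,(sa<60)&(v>150),nr,.072,.078,.0675))
def B(c): h,S,v=hsv(c);return (h>98)&(h<122)&(S>110)&(v>50)
print("blue",cylfit(t,B(t),proj(t,[.555,.0075,.07])[0],.059,.079,.03),cylfit(s,B(s),proj(s,[.555,.0075,.07])[0],.059,.079,.03))
a=cv2.resize(t["image"][150:220,210:280,::-1],None,fx=5.7,fy=5.7,interpolation=2);b=cv2.resize(t["image"][150:220,300:370,::-1],None,fx=5.7,fy=5.7,interpolation=2)
cv2.imwrite("pics/plate1.png",np.hstack([a,b]));np.save("t1.npy",t["image"])
st();print(manip.get_joint_positions().round(2))
E
```

```text
plate t (array([0.62004119, 0.21082342]), 0.9984574823065888)
plate s (array([0.62003667, 0.2118319 ]), 1.1398292385227777)
blue (array([0.55591549, 0.00685219]), 1.1017950890007897) (array([0.55560664, 0.00645403]), 0.8901482337988577)
 t 23.01 p [ 0.4978 -0.2276  0.25  ] F [-0.5  0.7  0.3] Tz 0.02 w 0.0851 g 0.0
[-0.45  0.31  1.81 -0.    1.02 -1.43]
```

View pics/plate1.png

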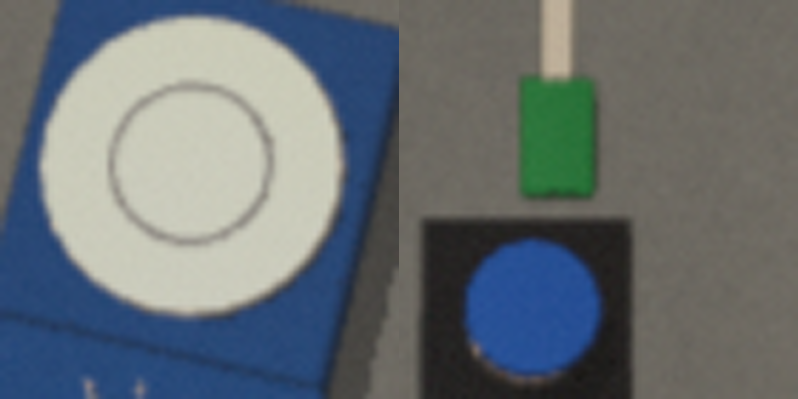

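The printed ring is centred at top (243.1,178.2), which matches the plate fit. The blue jar stands upright on the mat. Next I'll move the red jar to the plate.

```bash
python3 - <<'E'
from arm import *
from vis import *
import pickle
t=pickle.load(open("cam0.pkl","rb"))["top"]
print("ring",unproj(t,[[210+191.5/5.7-.5,150+163.5/5.7-.5]],.078))
r=np.array([.4977,-.2277]);p=np.array([.6200,.2110])
pick(r,.004,.19+np.pi/4);place(p,.078,rad(p))
E
```

```text
ring [[0.62007692 0.21051436 0.078     ]]
grip (before [ 0.2  0.3 -0.3]) t 25.35 p [ 0.4979 -0.2278  0.0684] F [-1.7 -0.   4.2] Tz 0.02 w 0.0586 g 43.0
lifted t 26.79 p [ 0.4969 -0.2273  0.2488] F [-0.5 -0.2 -3.1] Tz -0.0 w 0.0584 g 43.2
down dF 10.6 t 31.77 p [0.6205 0.2111 0.1424] F [-2.8 -1.1  9. ] Tz 0.06 w 0.0584 g 44.2
open t 32.08 p [0.6198 0.2109 0.1407] F [ 0.  -0.2 -0.1] Tz 0.01 w 0.0747 g 0.0
up t 33.56 p [0.6195 0.2108 0.2492] F [-0.2 -0.3 -0.4] Tz -0.02 w 0.085 g 0.0
```

```bash
python3 - <<'E'
from arm import *
from vis import *
b=np.array([.5555,.0070]);c=np.array([.4940,-.2310])
pick(b,.003,rad(b));place(c,.004,.19+np.pi/4)
manip.move_to([.40,-.05,.32],manip.get_ee_rot());st()
t=manip.camera("top");s=manip.camera("side")
for n,k,z in(("t",t,0),("s",s,0)):
    h,S,v=hsv(k)
    print("red",cylfit(k,((h<5)|(h>174))&(S>150)&(v>50),proj(k,[.62,.211,.145])[0],.134,.154,.03),"blue",cylfit(k,(h>98)&(h<122)&(S>110)&(v>50),proj(k,[.494,-.231,.07])[0],.06,.08,.03))
a=t["image"][130:270,190:480,::-1];b=s["image"][130:320,200:420,::-1]
cv2.imwrite("pics/end_t.png",cv2.resize(a,None,fx=2.7,fy=2.7,interpolation=2));cv2.imwrite("pics/end_s.png",cv2.resize(b,None,fx=3,fy=3,interpolation=2))
E
```

```text
grip (before [ 1.  -0.1 -0.1]) t 36.52 p [0.5558 0.0069 0.0675] F [-1.3  0.1  5. ] Tz -0.01 w 0.0589 g 42.5
lifted t 37.98 p [0.5546 0.007  0.2488] F [ 0.8 -0.5 -3.6] Tz -0.06 w 0.059 g 43.5
down dF 7.1 t 43.2 p [ 0.4941 -0.2311  0.0686] F [-1.7 -0.6  4.7] Tz 0.03 w 0.0589 g 44.1
open t 43.51 p [ 0.494  -0.231   0.0679] F [ 0.4  0.4 -0.4] Tz -0.06 w 0.0748 g 0.0
up t 45.34 p [ 0.4933 -0.2306  0.2489] F [-0.2 -0.2  0. ] Tz 0.07 w 0.0853 g 0.0
 t 46.21 p [ 0.4006 -0.0504  0.3197] F [ 0.4  1.1 -0.6] Tz 0.01 w 0.0851 g 0.0
red (array([0.62082134, 0.21014949]), 0.9501241930224228) blue (array([ 0.49394506, -0.2324381 ]), 0.9458950687526797)
red (array([0.62239712, 0.20956895]), 0.9081382531313225) blue (array([ 0.49503923, -0.24037645]), 0.9885577891760995)
```

View pics/end_t.png

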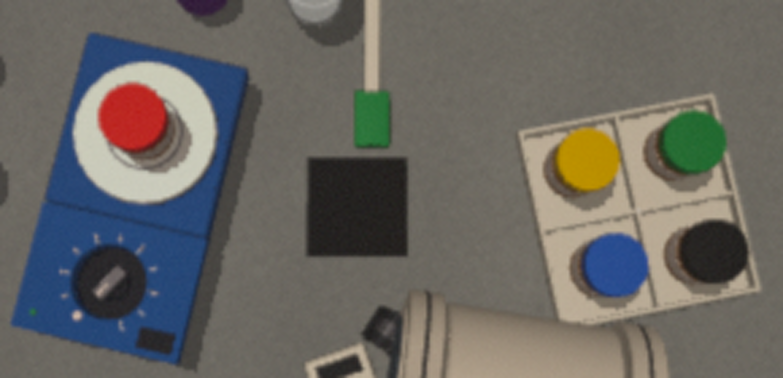

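View pics/end_s.png

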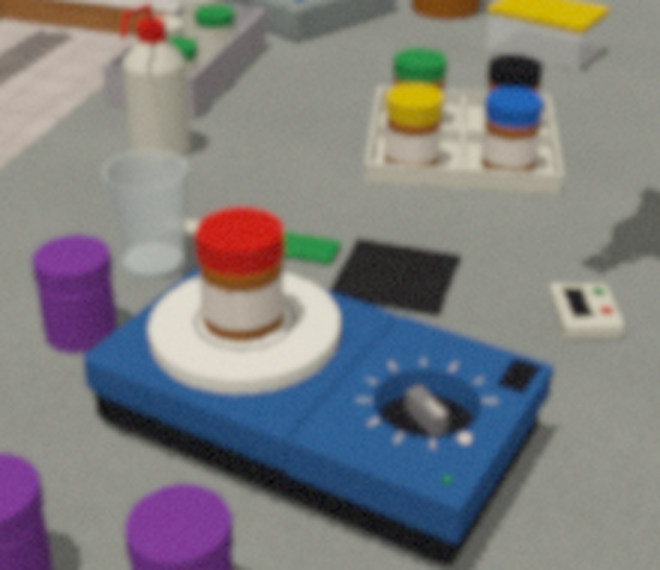

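The final pictures show the red jar upright inside the ring, the blue jar in the near-left cell, and the knob on the dot. The other things near the work look undisturbed.

```bash
python3 -c "
from rig import manip
print(manip.sign_off())"
```

```text
the job is handed in; nothing more can be done
None
```

The job is handed in after about 46 s of robot time: the speed knob is off against its stop, the red-lidded jar stands inside the plate's ring (about 1–2 mm off centre), and the blue-lidded jar is in the tray cell the red one left.

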